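# Spin-check a trolley wheel and brake it on the mark

### The job

Flick the trolley wheel on its bearing stand into a free counter-clockwise spin (seen from above) by pushing its orange pin with a fingertip, take the finger away and let the white stripe run past the green gate at least twice. Then, while the wheel is still running, brake it with a fingertip on the wheel so that it stops with the middle of the white stripe within the width of the green gate, and finish while still holding it there with that finger; it must not come to rest anywhere else first. Grasp nothing, and leave the loose things around it where they are.

Things in the scene. Friction and masses are not known exactly. Their poses are not given: they have to be found in the camera images.
- spindle (a joint): turn of the wheel on its upright spindle, rad, growing counter-clockwise seen from above; 0 and every whole turn (multiple of 2 pi) = stripe exactly at the middle of the gate. It counts on over several turns without limit and is below 0 (between -5.5 and -0.8) at the start, so the stripe has passed the gate twice when it exceeds 6.28.
- test_wheel: the wheel, lying flat: black rubber tyre 180 mm across and 40 mm thick, about 0.8 kg, flat top face 75 mm above the table, with a blue disc 128 mm across. It cannot be lifted off, but gives downward on a spring: from about 4 N of pressure, 6 mm at 13 N. Origin on the spindle at the wheel's underside; own -x axis points to the stripe, +x to the pin, z up.
- hub (a point): centre of the wheel's top face, on the spindle axis, 75 mm above the table. The wheel runs freely: left alone it loses about 10 % of its speed, plus some 0.06 rad/s, each second (varying with its mass); spun at 3 rad/s it runs about 20 rad before it stops. A few newtons of fingertip pressure on the top face stop it almost at once.
- stripe (a point): white paint stripe, 12 mm wide, painted flat on the top face from the middle out to the rim; this point is its middle line at the rim, 90 mm from the axis, on the top face
- pin (a point): orange push pin standing up from the wheel's top face, 16 mm across, 30 mm tall, opposite the stripe and 45 mm from the axis; this point is its middle, half-way up (15 mm above the top face). The top face is clear of it beyond 53 mm from the axis.
- gate (a point): the point on the wheel's rim circle (90 mm from the axis, at top-face height) in front of the middle of the green gate. The gate is a green block 40 mm wide and 20 mm deep fixed to the stand just outside the rim (7 mm gap), its top 1 mm below the wheel's top face.
- stand: fixed grey base plate of the bearing stand, 240 x 240 x 18 mm, underside centre as origin, on the table; its -x axis points from the spindle to the gate. It stands turned at any angle.
- bearing: steel ball-bearing ring, 40 mm across, 14 mm tall, lying loose on one corner of the stand's base plate. Bystander: leave alone. Origin at its underside's centre.
- socket: dark steel wrench socket, 24 mm across, 32 mm tall, standing loose on the opposite corner of the base plate. Bystander: leave alone. Origin at its underside's centre.
- spare_wheel: spare black wheel lying flat, 100 mm across, 30 mm thick, loose on the table. Bystander: leave alone. Origin at its underside's centre.
- grease_jar: jar with a red cap, 60 mm across, 70 mm tall, loose on the table. Bystander: leave alone. Origin at its underside's centre.
- screwdriver: screwdriver lying loose on the table. Bystander: leave alone. Origin at its underside's centre line.
- bolt_cup: open steel cup, 70 mm across, 70 mm tall, loose on the table. Bystander: leave alone. Origin at its underside's centre.
- carton: small cardboard box 90 x 70 x 50 mm, loose on the table. Bystander: leave alone. Origin at its underside's centre.

How it is judged:
On the way, in this order (a step that is already met when the one before it is completed fails the run):
1. the wheel spins freely counter-clockwise, nothing touching it (velocity of joint spindle above 1 rad/s and contact force between the fingers and test_wheel below 0.05 N), for 0.2 s.
2. the stripe has run past the gate twice and the wheel still runs free (value of joint spindle above 6.283 rad and velocity of joint spindle above 0.1 rad/s and contact force between the fingers and test_wheel below 0.05 N), for 0.05 s.
3. a fingertip on the wheel has stopped it with the stripe at the gate (horizontal distance between stripe and gate below 0.02 m and velocity of joint spindle between -0.06 and 0.06 rad/s and contact force between the fingers and test_wheel above 0.3 N), for 0.2 s.
At the end, for the whole second after the job is handed in: The wheel stands still (under 0.06 rad/s) with the middle of the stripe within 20 mm of the middle of the gate, measured at the rim, held by the fingers pressing on the wheel with more than 0.3 N, after at least two free passes of the gate (all of step 3 and value of joint spindle above 5.983 rad); the arm keeps its last pose, push and grip.
It fails at once if the pin was taken between the fingers (horizontal distance between the grasp point and pin below 0.006 m and z of the grasp point in the frame of pin below 0.02 m and contact force between the fingers and test_wheel above 0.3 N).
It fails at once if after its two passes the wheel came to rest away from the gate (ran out by itself, or was braked in the wrong place) (value of joint spindle above 6.3 rad and velocity of joint spindle between -0.03 and 0.03 rad/s and horizontal distance between stripe and gate above 0.021 m).
It fails at once if a loose bystander was moved, lifted or carried more than 25 mm (distance of any of bearing, socket, spare_wheel, grease_jar, screwdriver, bolt_cup, carton from where it was at the start of the episode above 0.025 m).
It also fails if it takes over 64 s, if anything falls off the work surface, if the arm or the gripper's body presses on something with over 40 N, if the wrist force passes 120 N, or if a joint passes its speed limit or range.

### The arm

A 6-joint arm with a two-finger parallel gripper is mounted at the origin on the work surface. World frame = base frame: x ahead of the robot, y to its left, z up, the work surface at z = 0. Lengths are in m, angles in rad, forces in N, time in s.
With the tool pointing down it reaches from about 0.375 to 0.9 m from the base axis. Payload 3.1 kg.
Tool frame: the origin (TCP) lies on the centre line of the jaws, within the pads' length; the fingertips stand robot.nose_length ahead of it and the grasp point (between the pads) lies 6 mm ahead of it (robot.nose_length is the distance from the TCP to the fingertips, in m); z points along the fingers, y is the line along which they close (so a half turn about z gives the same grasp; the last joint's range is limited). The gripper opens to 87 mm and grips with 3 to 60 N. Pads are 19 mm wide; open, the fingers measure 117 mm over their backs; the gripper's body (75 mm by 190 mm) begins 51 mm behind the grasp point.
Start: joints at [0.957, 0.527, 1.433, -0, 1.181, -0.178], TCP at [0.264, 0.567, 0.22] pointing down, gripper open.
Joint ranges: [-3.08, 3.08], [-0.75, 2.2], [0.22, 2.44], [-1.43, 4.57], [0, 2.65], [-2.85, 2.85]. Speed limits (rad/s): [2.79, 2.79, 3.14, 3.14, 3.14, 3.14].

### API

Orientations are given as a unit quaternion [x, y, z, w].
In Python, from rig import robot gives the robot as it stands.
- The arm moves only by the shell command python3 -m crank 'ROWS' [FORCE]. ROWS is JSON, one flat list of numbers, 7 for each row, row after row: the shift along the tool's x, y, z in mm, then the turn, a rotation vector about the tool's x, y, z in degrees, then the closure in counts, from 0 (fully open) to 255 (shut). In form: [x, y, z, ax, ay, az, fingers, x, y, z, ax, ay, az, fingers, ...]. A call has exactly 5 rows; each row is the pose to reach, as a shift and turn from the pose commanded when the call began, along the tool's axes at that moment; what a row does not reach only later rows make up. A row lasts 1/12 s, in which the tool goes at most 41.7 mm and 7.16 degrees, less where a joint would pass 70% of its speed; a pose out of reach is approached as far as the arm can. A call with a gripper value outside its range is refused whole. The fingers move at their own pace and stop on an object; FORCE is the grip in N (left out, the last holds). Time passes only in rows, so rows that repeat a pose let the fingers close, or fill a call up. It gives the time, the measured TCP pose, the force, the opening and the grip force at its end, in the units of the state.
- robot.get_obs(): the state, without advancing time (a new reading comes with each control period).
- robot.camera(name): name is "scene" or "top" or "wrist"; returns a dict with "pixels" (384x512x3 uint8, red, green, blue), "intrinsics" (3x3 intrinsics, pixels), "k1" (the pictures are not rectified: a ray, as slopes to the right and down, at radius r is drawn at 1 + k1 r^2 times it, then the intrinsics apply), "extrinsics" (4x4, takes a point from camera to world coordinates); the wrist camera has in their place "mount" (4x4, takes a point from camera to tool coordinates, whose origin is the TCP and whose axes are the flange's). Camera axes: x right, y down, z forward; pixel columns grow to the right and rows downward; lengths in m; the calibration is good to about 2 mm. A picture is of the moment at which its call begins: read the wrist's pose just before it. There is no depth.
- robot.hand_in(): hands the job in; it is judged then, once.
The state is a dict: "time": time; "q": joint angles; "joint_velocities": joint speeds; "joint_torque": joint torques, N m; "position": TCP position; "tool_rot": TCP orientation; "ft_force": force on the tool from outside, world axes, zero at the start; "moment": the same for the moment, N m; "grip_width": finger opening in m; "grip_force": force on a finger pad.
Only numpy, scipy, OpenCV 4.12 (cv2) and the standard library are available. Lean on these libraries where they do the work, as an engineer would, in place of code of your own. Each camera call takes 0.05 s, during which the arm holds its last target. There are 200 camera calls.

## Working session

There is one attempt and no reset: what is moved stays moved. The work goes in short steps, Python scripts to look and compute and a shell command to move; the robot and the scene stay as the last step left them, time stands still between calls to the robot, and variables do not carry over. Pictures are saved under pics/ and viewed, at most 10 in all, crops included, and the job is handed in when it is done.

```bash
ls; mkdir -p pics; python3 - <<'E'
from rig import robot
import cv2,numpy as np
o=robot.get_obs();print(o,robot.nose_length)
for n in("top","scene"):
    c=robot.camera(n);cv2.imwrite(f"pics/{n}0.png",c["pixels"][:,:,::-1]);np.savez(f"{n}0.npz",**c)
    print(n,c["intrinsics"].tolist(),c["k1"],np.round(c["extrinsics"],4).tolist())
E
```

```text
pics
{'time': 0.0, 'q': array([ 9.56541194e-01,  5.28465956e-01,  1.43390699e+00, -2.03791388e-05,
        1.18139367e+00, -1.78492289e-01]), 'joint_velocities': array([ 0.00029164, -0.00013128, -0.00074223,  0.00128938,  0.00022329,
       -0.00030803]), 'joint_torque': array([ 8.26473879e-04, -4.40050292e+01, -1.76597178e+01,  6.34914148e-02,
        5.83246630e-02, -1.48025256e-04]), 'position': array([0.26335302, 0.56598781, 0.21867028]), 'tool_rot': array([ 2.16157706e-01,  9.76357857e-01, -1.00634178e-03, -4.10964951e-04]), 'ft_force': array([ 0.50533661, -0.4872904 , -0.72227394]), 'moment': array([ 0.03638089, -0.01664625, -0.03186368]), 'grip_force': 0.0, 'grip_width': 0.0867813431481445} 0.025
top [[436.18584568556156, 0.0, 248.94816459359515], [0.0, 436.18584568556156, 194.55021906706148], [0.0, 0.0, 1.0]] 0.0024321044226355143 [[0.0002, -0.9876, 0.1572, 0.3718], [-0.9998, 0.0028, 0.0189, 0.0008], [-0.0191, -0.1572, -0.9874, 1.2828], [0.0, 0.0, 0.0, 1.0]]
scene [[404.34057173478016, 0.0, 254.11984937406154], [0.0, 404.34057173478016, 184.31789389994998], [0.0, 0.0, 1.0]] -0.11232055062241857 [[0.1687, 0.7637, -0.6232, 1.3908], [0.9856, -0.1222, 0.117, -0.158], [0.0132, -0.6339, -0.7733, 1.1213], [0.0, 0.0, 0.0, 1.0]]
```

View pics/top0.png

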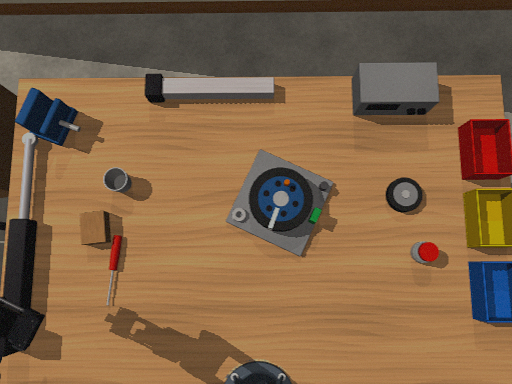

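The top view shows the wheel hub at about (281,198), the stripe end near (272,226), the pin near (288,182) and the green gate at (316,215). I'll locate these precisely.

```bash
cat > h.py <<'E'
import numpy as np,cv2
def rays(c,uv):
    K=c["intrinsics"];uv=np.atleast_2d(uv).astype(float)
    d=(uv-[K[0,2],K[1,2]])/[K[0,0],K[1,1]]
    s=d.copy()
    for _ in range(20): s=d/(1+c["k1"]*(s**2).sum(1,keepdims=True))
    return np.c_[s,np.ones(len(s))]
def onplane(c,uv,z,E=None):
    E=c["extrinsics"] if E is None else E
    r=rays(c,uv)@E[:3,:3].T;o=E[:3,3]
    return o+r*((z-o[2])/r[:,2])[:,None]
def masks(im):
    h=cv2.cvtColor(im,cv2.COLOR_RGB2HSV);
    return dict(green=cv2.inRange(h,(45,120,60),(80,255,255)),orange=cv2.inRange(h,(5,150,120),(18,255,255)),
      blue=cv2.inRange(h,(95,120,40),(125,255,255)),white=cv2.inRange(h,(0,0,190),(179,40,255)))
def pts(m): 
    y,x=np.nonzero(m);return np.c_[x,y]
E
python3 - <<'E'
import numpy as np,cv2
from h import *
for n,box in(("top",(225,140,345,265)),("scene",None)):
    c=dict(np.load(n+"0.npz"));im=c["pixels"];M=masks(im)
    if box is None:
        K=c["intrinsics"];E=np.linalg.inv(c["extrinsics"]);p=E[:3,:3]@np.array([*ctr,.075])+E[:3,3];s=p[:2]/p[2];s=s*(1+c["k1"]*(s@s));u=K[:2,:2]@s+K[:2,2];print("scene proj",u)
        box=[int(u[0]-75),int(u[1]-75),int(u[0]+75),int(u[1]+75)]
    x0,y0,x1,y1=box
    for k,z in(("green",.074),("orange",.105),("blue",.075),("white",.075)):
        m=np.zeros_like(M[k]);m[y0:y1,x0:x1]=M[k][y0:y1,x0:x1];p=pts(m)
        if len(p)==0: print(k,0);continue
        w=onplane(c,p,z)
        print(n,k,len(p),p.mean(0).round(1),w.mean(0).round(4),'ellipse centre',end=' ')
        if k=="blue":
            hull=cv2.convexHull(p.astype(np.int32));e=cv2.minEnclosingCircle((w[:,:2]*1000).astype(np.float32));print(np.round(e[0],1),e[1]);ctr=np.array(e[0])/1000
        else:print()
    cv2.imwrite(f"pics/{n}c.png",cv2.resize(im[y0:y1,x0:x1,::-1],None,fx=4,fy=4,interpolation=cv2.INTER_CUBIC))
E
```

```text
top green 112 [315.  214.4] [ 0.508  -0.1598  0.074 ] ellipse centre 
top orange 29 [289.  187.6] [ 0.5789 -0.0864  0.105 ] ellipse centre 
top blue 1166 [280.6 197.9] [ 0.5544 -0.0648  0.075 ] ellipse centre [553.9 -64.5] 64.64952850341797
white 0
scene proj [235.18221081 188.13565851]
scene green 62 [205.5 182.6] [ 0.5138 -0.1596  0.074 ] ellipse centre 
scene orange 15 [232.1 193.7] [ 0.5988 -0.0799  0.105 ] ellipse centre 
scene blue 671 [235.3 188.7] [ 0.556  -0.0644  0.075 ] ellipse centre [553.2 -63.9] 66.29627990722656
scene white 31 [238.5 176. ] [ 0.5029 -0.0459  0.075 ] ellipse centre
```

View pics/topc.png

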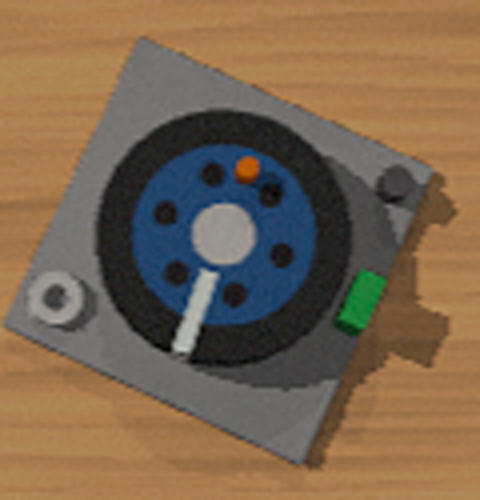

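The crop shows the stripe tip at about (271,228), pin top at (287,182) and gate on the lower right. The hub is near (0.554,-0.0645), the gate bearing about -114.5°, and spindle about -1.47. The tool's y axis already lies roughly along the push direction, so I close the fingers and approach.

```bash
python3 -m crank '[-28,-24,0,0,0,0,255,-57,-48,0,0,0,0,255,-86,-73,0,0,0,0,255,-115,-97,0,0,0,0,255,-143,-121,0,0,0,0,255]' 20
python3 -m crank '[-28,-24,0,0,0,0,255,-57,-48,0,0,0,0,255,-86,-73,0,0,0,0,255,-115,-97,0,0,0,0,255,-143,-121,0,0,0,0,255]'
python3 -m crank '[-28,-24,0,0,0,0,255,-57,-48,0,0,0,0,255,-86,-73,0,0,0,0,255,-115,-97,0,0,0,0,255,-143,-121,0,0,0,0,255]'
python3 -m crank '[-28,-24,0,0,0,0,255,-57,-48,0,0,0,0,255,-86,-73,0,0,0,0,255,-115,-97,0,0,0,0,255,-140,-121,0,0,0,0,255]'
python3 -m crank '[0,0,0,0,0,0,255,0,0,0,0,0,0,255,0,0,0,0,0,0,255,0,0,0,0,0,0,255,0,0,0,0,0,0,255]'
python3 - <<'E'
from rig import robot
import cv2,numpy as np
o=robot.get_obs();print(o['time'],o['position'],o['tool_rot'],o['grip_width'],o['ft_force'])
im=[]
for n in("wrist","top","scene"):
    c=robot.camera(n);np.savez(f"{n}1.npz",pos=o['position'],rot=o['tool_rot'],**c)
    p=c["pixels"][:,:,::-1];im.append(p if n=="wrist" else cv2.resize(p[110:290,170:410] if n=="top" else p[100:280,130:370],(512,384)))
print(c.keys(), np.load("wrist1.npz")["mount"].round(3).tolist())
z=np.zeros_like(im[0]);v=np.vstack([np.hstack(im[:2]),np.hstack([im[2],z])]);cv2.imwrite("pics/m1.png",cv2.resize(v,(800,600)))
E
```

```text
time: 0.52
position: [0.3425, 0.3948, 0.2193]
tool_rot: [0.216, 0.976, -0.0, -0.0]
ft_force: [1.0, -0.4, 0.3]
grip_width: 0.0617
grip_force: 0.0
time: 0.93
position: [0.4212, 0.2247, 0.2195]
tool_rot: [0.216, 0.976, -0.0, -0.0]
ft_force: [-0.2, 0.5, -0.2]
grip_width: 0.0284
grip_force: 0.0
time: 1.35
position: [0.4998, 0.0545, 0.2194]
tool_rot: [0.216, 0.976, 0.0, -0.0]
ft_force: [0.6, -0.0, 0.2]
grip_width: 0.0013
grip_force: 0.0
time: 1.77
position: [0.576, -0.1145, 0.2193]
tool_rot: [0.216, 0.976, 0.0, 0.0]
ft_force: [0.4, 1.0, -0.3]
grip_width: 0.0005
grip_force: 0.0
time: 2.18
position: [0.5746, -0.1108, 0.2196]
tool_rot: [0.215, 0.977, 0.0, -0.001]
ft_force: [0.0, 0.3, 0.0]
grip_width: 0.0004
grip_force: 0.0
2.1833 [ 0.57456531 -0.11078654  0.21955741] [ 2.15326996e-01  9.76541841e-01  1.84657924e-04 -5.31513762e-04] 0.00044848393739280233 [0.02701299 0.32067747 0.04890331]
dict_keys(['pixels', 'intrinsics', 'k1', 'extrinsics']) [[0.001, -0.97, -0.243, 0.066], [1.0, 0.001, -0.001, 0.001], [0.001, -0.243, 0.97, -0.165], [0.0, 0.0, 0.0, 1.0]]
```

View pics/m1.png

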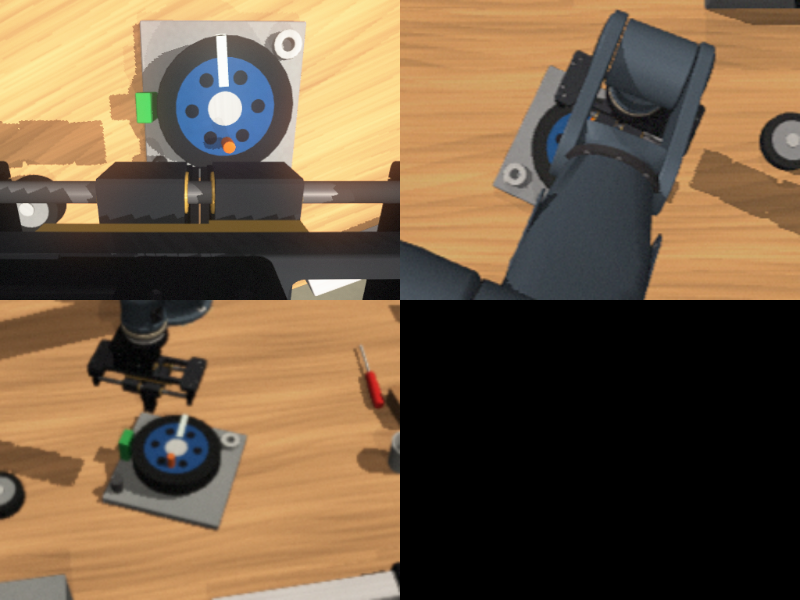

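The wrist view shows everything: hub around (224,108), the stripe pointing up, pin at (229,146) and gate at (145,107) in the mosaic. I'll measure from it.

```bash
cat >> h.py <<'E'
from scipy.spatial.transform import Rotation as R
def wE(c):
    T=np.eye(4);T[:3,:3]=R.from_quat(c["rot"]).as_matrix();T[:3,3]=c["pos"];return T@c["mount"]
E
python3 - <<'E'
from h import *
c=dict(np.load("wrist1.npz"));E=wE(c);M=masks(c["pixels"])
for k,z in(("green",.074),("orange",.105),("blue",.075),("white",.075)):
    n,l,s,ce=cv2.connectedComponentsWithStats(M[k])
    for i in range(1,n):
        if s[i,4]>60 and s[i,1]<240:
            p=pts(l==i);w=onplane(c,p,z,E)[:,:2]
            print(k,s[i],w.mean(0).round(4),end=' ')
            print(np.round(cv2.minEnclosingCircle((w*1000).astype(np.float32)),1) if 0 else cv2.minEnclosingCircle((w*1000).astype(np.float32)))
E
```

```text
green [173 118  23  40 811] [ 0.508  -0.1591] ((508.37664794921875, -159.19586181640625), 21.614011764526367)
orange [285 176  16  20 214] [ 0.5936 -0.0794] ((592.6363525390625, -78.80870056152344), 9.530411720275879)
blue [ 225   73  126  126 8430] [ 0.5516 -0.0634] ((553.3207397460938, -64.0951919555664), 63.96907424926758)
white [ 180   27  212  187 9117] [ 0.4976 -0.0283] ((540.259765625, -63.336570739746094), 134.75477600097656)
white [ 266  117   44   44 1487] [ 0.5532 -0.0639] ((553.4459228515625, -63.9948844909668), 22.07412338256836)
white [188 184  16  15 104] [ 0.5645 -0.1779] ((562.723388671875, -174.91552734375), 10.475279808044434)
```

```bash
python3 -m crank '[0,0,35,0,0,0,255,0,0,70,0,0,0,255,0,0,100,0,0,0,255,0,0,109,0,0,0,255,0,0,109,0,0,0,255]'
python3 -m crank '[0,9.5,0,0,0,0,255,0,19,0,0,0,0,255,0,28.5,0,0,0,0,255,0,38,0,0,0,0,255,0,38,-40,0,0,0,255]'
python3 -m crank '[-10,-2,-10,0,0,0,255,-20,-4,-10,0,0,0,255,-28,-5,-10,0,0,0,255,-30,-5,-10,0,0,0,255,-30,-5,-10,0,0,0,255]'
python3 - <<'E'
from rig import robot
from h import *
o=robot.get_obs();print(o['time'],o['position'],o['tool_rot'])
for i in range(3):
    o=robot.get_obs();c=robot.camera("wrist");np.savez(f"w2_{i}.npz",t=o['time'],pos=o['position'],rot=o['tool_rot'],**c)
    print(o['time'])
cv2.imwrite("pics/w2.png",c["pixels"][:,:,::-1])
E
```

```text
time: 2.75
position: [0.5733, -0.1112, 0.1082]
tool_rot: [0.216, 0.976, 0.001, -0.003]
ft_force: [0.3, -0.0, 1.4]
grip_width: 0.0008
grip_force: 0.0
time: 3.17
position: [0.5874, -0.0741, 0.1445]
tool_rot: [0.215, 0.977, 0.001, -0.007]
ft_force: [-1.3, -0.1, -1.5]
grip_width: 0.0004
grip_force: 0.0
time: 3.58
position: [0.6163, -0.0952, 0.1595]
tool_rot: [0.216, 0.976, 0.0, -0.001]
ft_force: [0.7, -0.4, 0.1]
grip_width: 0.0004
grip_force: 0.0
3.5833 [ 0.6163016  -0.09520565  0.15949554] [ 2.16409454e-01  9.76302296e-01  1.29752454e-04 -8.70380191e-04]
3.5833
3.6333
3.6833
```

View pics/w2.png

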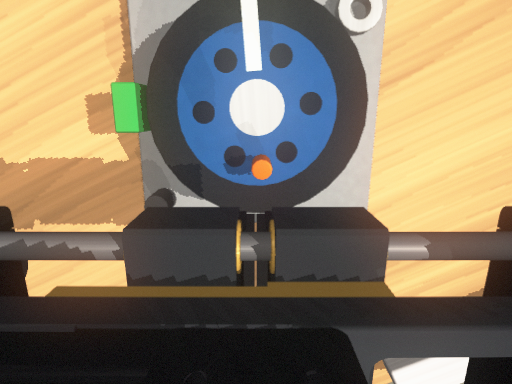

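```bash
cat >> h.py <<'E'
C=np.array([.5534,-.064]);GA=-115.0
def stripe(c):
    """spindle angle mod 2pi (deg from gate) from white on the tyre annulus + pin"""
    E=wE(c);im=c["pixels"];h=cv2.cvtColor(im,cv2.COLOR_RGB2HSV)
    p=pts(cv2.inRange(h,(0,0,170),(179,60,255)));w=onplane(c,p,.075,E)[:,:2]-C;r=np.hypot(*w.T)
    w=w[(r>.045)&(r<.085)];s=None
    if len(w)>40: m=(w/np.hypot(*w.T)[:,None]).mean(0);s=np.degrees(np.arctan2(m[1],m[0]))
    p=pts(cv2.inRange(h,(5,150,120),(18,255,255)));q=None
    if len(p):
        v=onplane(c,p,.105,E)[:,:2]-C;v=v[np.hypot(*v.T)<.06]
        if len(v)>30: m=v.mean(0);q=np.degrees(np.arctan2(-m[1],-m[0]))
    f=lambda a:None if a is None else round((a-GA)%360,1)
    return f(s),len(w),f(q)
E
python3 - <<'E'
from h import *
for f in("wrist1","w2_0","w2_1","w2_2"):
    c=dict(np.load(f+".npz"));print(f,stripe(c))
E
```

```text
wrist1 (np.float64(274.6), 574, np.float64(274.0))
w2_0 (np.float64(274.7), 771, np.float64(274.9))
w2_1 (np.float64(274.7), 786, np.float64(274.9))
w2_2 (np.float64(274.7), 801, np.float64(274.8))
```

The wheel did not move, since all the angles are still about 274.7°. I need to see where the fingertip really is.

```bash
python3 - <<'E'
from rig import robot
from h import *
o=robot.get_obs();c=robot.camera("scene");np.savez("s3.npz",pos=o['position'],rot=o['tool_rot'],**c)
T=np.eye(4);T[:3,:3]=R.from_quat(o["tool_rot"]).as_matrix();T[:3,3]=o["position"]
def proj(P):
    E=np.linalg.inv(c["extrinsics"]);p=E[:3,:3]@P+E[:3,3];s=p[:2]/p[2];s=s*(1+c["k1"]*(s@s));K=c["intrinsics"];return K[:2,:2]@s+K[:2,2]
im=c["pixels"][:,:,::-1].copy();f=6;x0,y0=180,100
im=cv2.resize(im[y0:y0+100,x0:x0+130],None,fx=f,fy=f,interpolation=cv2.INTER_CUBIC)
def mark(P,col):
    u=((proj(P)-[x0,y0]+.5)*f).astype(int);cv2.circle(im,tuple(int(a) for a in u),3,col,-1);print(u)
for y in(-15,15):
  for x in (-9.5,9.5): mark((T@[x/1e3,y/1e3,.025,1])[:3],(0,0,255))
pin=np.array([.5930,-.0790]);mark(np.r_[pin,.105],(255,0,255));mark(np.r_[pin,.075],(255,255,0))
print(o['time'],o['position'],c["k1"],dict(np.load("w2_0.npz"))["intrinsics"],R.from_quat(o["tool_rot"]).as_matrix().round(4))
cv2.imwrite("pics/s3.png",im)
E
```

```text
[256 565]
[268 538]
[312 578]
[323 550]
[316 556]
[317 590]
3.7333 [ 0.61527272 -0.0947262   0.15940555] -0.11232055062241857 [[301.28498193   0.         255.17064533]
 [  0.         301.28498193 186.29731119]
 [  0.           0.           1.        ]] [[-9.064e-01  4.223e-01 -2.900e-03]
 [ 4.223e-01  9.064e-01  1.100e-03]
 [ 3.100e-03 -2.000e-04 -1.000e+00]]
```

View pics/s3.png

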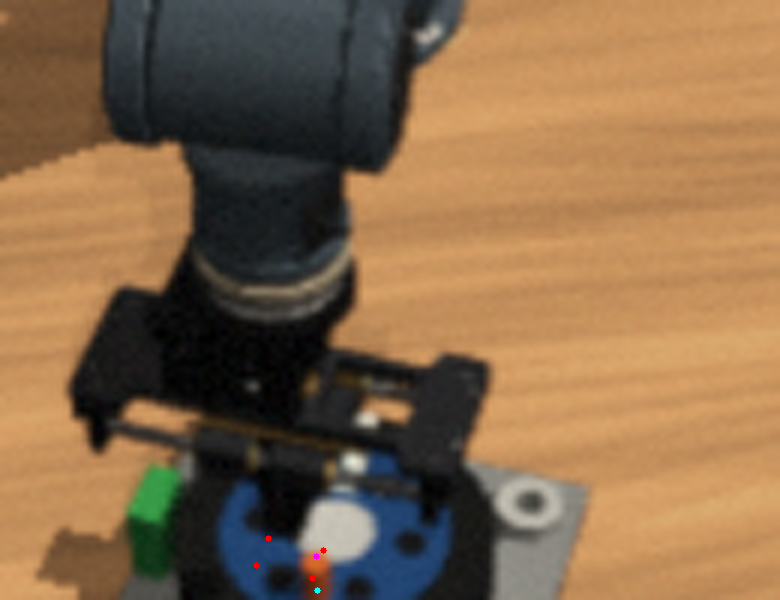

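The real fingertip (about (287,530) in the crop) sits roughly 20 mm above where nose_length puts it, so the first push passed over the pin. I'll touch down on the face at the braking spot to find the true height.

```bash
python3 -m crank '[0,0,30,0,0,0,255,0,0,50,0,0,0,255,0,0,58,0,0,0,255,0,0,58,0,0,0,255,0,0,58,0,0,0,255]' | grep -E "pos|ft"
for i in 1 2; do :; done
python3 -m crank '[0,0,2,0,0,0,255,0,0,4,0,0,0,255,0,0,6,0,0,0,255,0,0,6,0,0,0,255,0,0,6,0,0,0,255]' | grep -E "pos|ft"
python3 -m crank '[0,0,2,0,0,0,255,0,0,4,0,0,0,255,0,0,5,0,0,0,255,0,0,5,0,0,0,255,0,0,5,0,0,0,255]' | grep -E "pos|ft"
```

```text
position: [0.6162, -0.095, 0.1025]
ft_force: [0.4, -0.3, 0.5]
position: [0.6166, -0.0952, 0.097]
ft_force: [0.7, 0.5, 0.1]
position: [0.6163, -0.0951, 0.0915]
ft_force: [0.5, 0.3, -0.0]
```

```bash
python3 -m crank '[0,0,2,0,0,0,255,0,0,4,0,0,0,255,0,0,4,0,0,0,255,0,0,4,0,0,0,255,0,0,4,0,0,0,255]' | grep -E "pos|ft"
python3 -m crank '[0,0,2,0,0,0,255,0,0,3,0,0,0,255,0,0,3,0,0,0,255,0,0,3,0,0,0,255,0,0,3,0,0,0,255]' | grep -E "pos|ft"
```

```text
position: [0.6164, -0.0951, 0.0876]
ft_force: [0.4, 0.6, -0.2]
position: [0.6164, -0.0952, 0.0846]
ft_force: [0.1, -0.4, 0.5]
```

```bash
python3 -m crank '[0,0,2,0,0,0,255,0,0,2,0,0,0,255,0,0,2,0,0,0,255,0,0,2,0,0,0,255,0,0,2,0,0,0,255]' | grep -E "pos|ft"
python3 -m crank '[0,0,2,0,0,0,255,0,0,2,0,0,0,255,0,0,2,0,0,0,255,0,0,2,0,0,0,255,0,0,2,0,0,0,255]' | grep -E "pos|ft"
```

```text
position: [0.6164, -0.0951, 0.0826]
ft_force: [0.6, -0.2, 0.2]
position: [0.6164, -0.0951, 0.0806]
ft_force: [0.4, 0.1, 0.6]
```

```bash
python3 -m crank '[0,0,2,0,0,0,255,0,0,2,0,0,0,255,0,0,2,0,0,0,255,0,0,2,0,0,0,255,0,0,2,0,0,0,255]' | grep -E "pos|ft"
python3 - <<'E'
from rig import robot
from h import *
o=robot.get_obs();c=robot.camera("scene")
w=robot.camera("wrist")
a=cv2.resize(c["pixels"][130:230,180:310,::-1],None,fx=4,fy=4,interpolation=cv2.INTER_CUBIC)
b=cv2.resize(w["pixels"][:,:,::-1],None,fx=.55,fy=.55)
v=np.zeros((400,800,3),np.uint8);v[:a.shape[0],:a.shape[1]]=a;v[:b.shape[0],520:]=b[:,:280];cv2.imwrite("pics/s4.png",v)
E
```

```text
position: [0.6164, -0.0951, 0.0786]
ft_force: [-0.0, 0.1, -0.8]
```

View pics/s4.png

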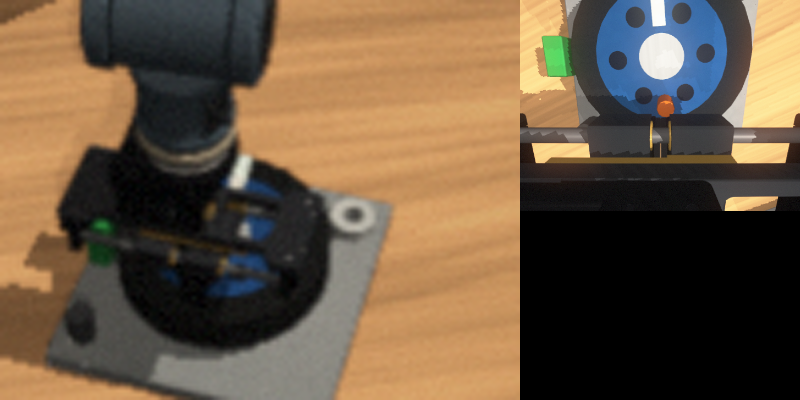

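The finger is very close to the face (around (190,265) in the left panel), with no clear contact yet. I'll keep going in small steps.

```bash
python3 -m crank '[0,0,1.5,0,0,0,255,0,0,1.5,0,0,0,255,0,0,1.5,0,0,0,255,0,0,1.5,0,0,0,255,0,0,1.5,0,0,0,255]' | grep -E "pos|ft"
python3 -m crank '[0,0,1.5,0,0,0,255,0,0,1.5,0,0,0,255,0,0,1.5,0,0,0,255,0,0,1.5,0,0,0,255,0,0,1.5,0,0,0,255]' | grep -E "pos|ft"
```

```text
position: [0.6164, -0.0951, 0.0772]
ft_force: [-0.3, 0.3, -0.2]
position: [0.6164, -0.0952, 0.0756]
ft_force: [-0.6, -1.3, -0.1]
```

```bash
for k in 1; do python3 -m crank '[0,0,1.5,0,0,0,255,0,0,1.5,0,0,0,255,0,0,1.5,0,0,0,255,0,0,1.5,0,0,0,255,0,0,1.5,0,0,0,255]' | grep -E "pos|ft|time"; done
python3 -m crank '[0,0,1.5,0,0,0,255,0,0,1.5,0,0,0,255,0,0,1.5,0,0,0,255,0,0,1.5,0,0,0,255,0,0,1.5,0,0,0,255]' | grep -E "pos|ft"
python3 - <<'E'
from rig import robot
print(robot.get_obs(),robot.nose_length,[a for a in dir(robot) if a[0]!='_'])
E
```

```text
time: 8.47
position: [0.6164, -0.0951, 0.0742]
ft_force: [0.1, -0.0, -0.0]
position: [0.6164, -0.0951, 0.0726]
ft_force: [-0.3, -1.0, 0.1]
{'time': 8.8833, 'q': array([-3.32013114e-01,  7.13639071e-01,  1.54899419e+00, -5.27264646e-06,
        8.79134527e-01, -1.46701180e+00]), 'joint_velocities': array([ 1.00292435e-03, -8.55558971e-04,  1.00284241e-03,  9.97789211e-04,
       -1.55576322e-03,  6.84772599e-05]), 'joint_torque': array([-2.15740954e-03, -4.68398416e+01, -1.26507971e+01, -2.22196203e-02,
        8.05609301e-02, -1.24194406e-05]), 'position': array([ 0.61635734, -0.09509427,  0.07260533]), 'tool_rot': array([ 2.16176965e-01,  9.76354194e-01,  7.95389003e-06, -8.72288873e-05]), 'ft_force': array([-0.33001214, -0.98161654,  0.13749905]), 'moment': array([-0.02826882, -0.068884  , -0.01302149]), 'grip_force': 0.0, 'grip_width': 0.0002371589753900571} 0.025 ['Unreachable', 'camera', 'get_obs', 'hand_in', 'nose_length']
```

```bash
for k in 1; do python3 -m crank '[0,0,2,0,0,0,255,0,0,2,0,0,0,255,0,0,2,0,0,0,255,0,0,2,0,0,0,255,0,0,2,0,0,0,255]' | grep -E "pos|ft|time"; done
python3 - <<'E'
from rig import robot
from h import *
o=robot.get_obs();c=robot.camera("scene");w=robot.camera("wrist");np.savez("s5.npz",**c)
a=cv2.resize(c["pixels"][150:220,195:275,::-1],None,fx=7,fy=7,interpolation=cv2.INTER_CUBIC)
a=np.clip(255*(a/255.)**.5,0,255).astype(np.uint8)
cv2.imwrite("pics/s5.png",a);cv2.imwrite("w5.png",w["pixels"][:,:,::-1])
E
```

```text
time: 9.3
position: [0.6169, -0.0953, 0.0711]
ft_force: [0.4, 0.0, 4.7]
```

View pics/s5.png

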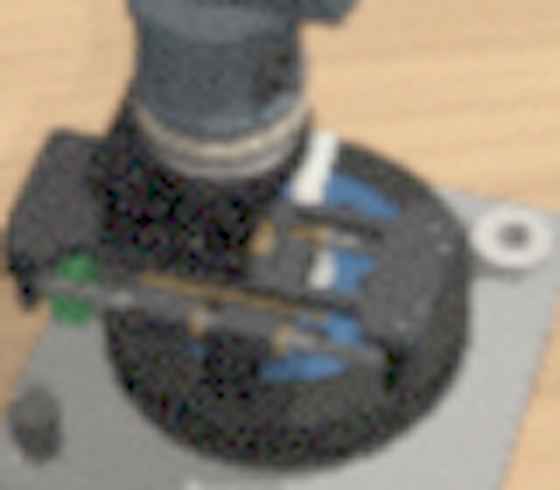

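```bash
python3 - <<'E'
from rig import robot
from h import *
for i in range(2):
    o=robot.get_obs();c=robot.camera("wrist");print(o['time'],o['position'],o['ft_force'],o['moment'])
np.savez("w6.npz",pos=o['position'],rot=o['tool_rot'],**c);print(stripe(dict(np.load("w6.npz"))))
E
```

```text
9.4 [ 0.61686646 -0.0953293   0.07103394] [0.08712232 0.36017159 4.99513848] [ 0.00370197 -0.00882322  0.02462763]
9.45 [ 0.6168596  -0.09531074  0.07097923] [0.14520469 0.24808197 5.12015494] [ 0.00667476 -0.03804495  0.02327054]
(np.float64(276.6), 170, np.float64(274.3))
```

Contact is confirmed at 5 N with no moment, so it is the fingertip. The face is touched at TCP z of about 0.072. Now I redo the push, lower this time.

```bash
python3 -m crank '[0,0,-12,0,0,0,255,0,-16,-12,0,0,0,255,0,-32,-12,0,0,0,255,16,-32,-12,0,0,0,255,30,-32,-12,0,0,0,255]' | grep -E "pos|ft"
python3 -m crank '[0,0,0,0,0,0,255,0,10,0,0,0,0,255,0,20,0,0,0,0,255,0,30,0,0,0,0,255,0,40,0,0,0,0,255]' | grep -E "pos|ft|time"
python3 -m crank '[0,0,-40,0,0,0,255,-15,0,-40,0,0,0,255,-32,-4,-30,0,0,0,255,-32,-4,-10,0,0,0,255,-32,-4,-5,0,0,0,255]' | grep -E "pos|ft"
python3 - <<'E'
from rig import robot
from h import *
for i in range(6):
    o=robot.get_obs();c=robot.camera("wrist");d=dict(pos=o['position'],rot=o['tool_rot'],**c);print(round(o['time'],3),stripe(d))
print(o['position']);cv2.imwrite("w7.png",c["pixels"][:,:,::-1])
E
```

```text
position: [0.5747, -0.1121, 0.0826]
ft_force: [0.0, -0.4, 0.2]
time: 10.33
position: [0.5941, -0.074, 0.0827]
ft_force: [-0.1, -0.3, -0.1]
position: [0.6203, -0.0912, 0.0858]
ft_force: [-0.9, 0.9, -1.1]
10.75 (np.float64(57.1), 958, np.float64(55.7))
10.8 (np.float64(69.1), 621, np.float64(67.0))
10.85 (np.float64(81.5), 515, np.float64(78.7))
10.9 (np.float64(93.7), 635, np.float64(91.1))
10.95 (np.float64(105.6), 641, np.float64(104.1))
11.0 (np.float64(117.4), 843, np.float64(116.6))
[ 0.62008138 -0.09170073  0.08808648]
```

The wheel is spinning freely counter-clockwise at about 4.2 rad/s. I'll wait for it to slow down.

```bash
Z='[0,0,0,0,0,0,255,0,0,0,0,0,0,255,0,0,0,0,0,0,255,0,0,0,0,0,0,255,0,0,0,0,0,0,255]'
python3 -m crank '[0,0,0,0,0,0,255,0,0,0,0,0,0,255,0,0,0,0,0,0,255,0,0,0,0,0,0,255,0,0,0,0,0,0,255]' >/dev/null
python3 -m crank '[0,0,0,0,0,0,255,0,0,0,0,0,0,255,0,0,0,0,0,0,255,0,0,0,0,0,0,255,0,0,0,0,0,0,255]' >/dev/null
python3 -m crank '[0,0,0,0,0,0,255,0,0,0,0,0,0,255,0,0,0,0,0,0,255,0,0,0,0,0,0,255,0,0,0,0,0,0,255]' >/dev/null
python3 -m crank '[0,0,0,0,0,0,255,0,0,0,0,0,0,255,0,0,0,0,0,0,255,0,0,0,0,0,0,255,0,0,0,0,0,0,255]' >/dev/null
python3 -m crank '[0,0,0,0,0,0,255,0,0,0,0,0,0,255,0,0,0,0,0,0,255,0,0,0,0,0,0,255,0,0,0,0,0,0,255]' >/dev/null
python3 -m crank '[0,0,0,0,0,0,255,0,0,0,0,0,0,255,0,0,0,0,0,0,255,0,0,0,0,0,0,255,0,0,0,0,0,0,255]' >/dev/null
cat > m.py <<'E'
from rig import robot
from h import *
import sys
for i in range(int(sys.argv[1])):
    o=robot.get_obs();c=robot.camera("wrist");d=dict(pos=o['position'],rot=o['tool_rot'],**c);print(round(o['time'],3),*stripe(d))
print(o['position'],robot.get_obs()['time'],o['ft_force'])
E
python3 m.py 6
```

```text
13.55 277.6 332 277.9
13.6 286.5 406 286.5
13.65 295.3 552 295.3
13.7 303.8 778 303.9
13.75 312.3 1124 312.5
13.8 320.7 1660 321.1
[ 0.61991776 -0.09233687  0.08765299] 13.85 [ 0.14176271  1.12369537 -0.00698784]
```

```bash
python3 -m crank '[0,0,0,0,0,0,255,0,0,0,0,0,0,255,0,0,0,0,0,0,255,0,0,0,0,0,0,255,0,0,0,0,0,0,255]' >/dev/null
python3 -m crank '[0,0,0,0,0,0,255,0,0,0,0,0,0,255,0,0,0,0,0,0,255,0,0,0,0,0,0,255,0,0,0,0,0,0,255]' >/dev/null
python3 -m crank '[0,0,0,0,0,0,255,0,0,0,0,0,0,255,0,0,0,0,0,0,255,0,0,0,0,0,0,255,0,0,0,0,0,0,255]' >/dev/null
python3 -m crank '[0,0,0,0,0,0,255,0,0,0,0,0,0,255,0,0,0,0,0,0,255,0,0,0,0,0,0,255,0,0,0,0,0,0,255]' >/dev/null
python3 -m crank '[0,0,0,0,0,0,255,0,0,0,0,0,0,255,0,0,0,0,0,0,255,0,0,0,0,0,0,255,0,0,0,0,0,0,255]' >/dev/null
python3 -m crank '[0,0,0,0,0,0,255,0,0,0,0,0,0,255,0,0,0,0,0,0,255,0,0,0,0,0,0,255,0,0,0,0,0,0,255]' >/dev/null
python3 -m crank '[0,0,0,0,0,0,255,0,0,0,0,0,0,255,0,0,0,0,0,0,255,0,0,0,0,0,0,255,0,0,0,0,0,0,255]' >/dev/null
python3 -m crank '[0,0,0,0,0,0,255,0,0,0,0,0,0,255,0,0,0,0,0,0,255,0,0,0,0,0,0,255,0,0,0,0,0,0,255]' >/dev/null
python3 -m crank '[0,0,0,0,0,0,255,0,0,0,0,0,0,255,0,0,0,0,0,0,255,0,0,0,0,0,0,255,0,0,0,0,0,0,255]' >/dev/null
python3 -m crank '[0,0,0,0,0,0,255,0,0,0,0,0,0,255,0,0,0,0,0,0,255,0,0,0,0,0,0,255,0,0,0,0,0,0,255]' >/dev/null
python3 m.py 6; cp w5.png /dev/null
```

```text
18.017 159.8 1454 159.6
18.067 164.8 1475 164.6
18.117 169.8 1504 169.7
18.167 174.8 1534 174.7
18.217 179.6 1583 179.7
18.267 184.5 1614 184.6
[ 0.61991916 -0.09233767  0.08765458] 18.3167 [ 0.57781952 -0.50689864  0.31673552]
```

```bash
python3 -m crank '[0,0,0,0,0,0,255,0,0,0,0,0,0,255,0,0,0,0,0,0,255,0,0,0,0,0,0,255,0,0,0,0,0,0,255]' >/dev/null
python3 -m crank '[0,0,0,0,0,0,255,0,0,0,0,0,0,255,0,0,0,0,0,0,255,0,0,0,0,0,0,255,0,0,0,0,0,0,255]' >/dev/null
python3 -m crank '[0,0,0,0,0,0,255,0,0,0,0,0,0,255,0,0,0,0,0,0,255,0,0,0,0,0,0,255,0,0,0,0,0,0,255]' >/dev/null
python3 m.py 4
```

```text
19.567 299.8 661 299.9
19.617 303.7 773 303.9
19.667 307.6 912 308.0
19.717 311.6 1090 311.9
[ 0.61993112 -0.09235647  0.08767067] 19.7667 [ 1.10924876 -0.28263542  0.5632356 ]
```

```bash
python3 -m crank '[0,0,0,0,0,0,255,0,0,0,0,0,0,255,0,0,0,0,0,0,255,0,0,0,0,0,0,255,0,0,0,0,0,0,255]' >/dev/null
python3 -m crank '[0,0,0,0,0,0,255,0,0,18,0,0,0,255,0,0,18,0,0,0,255,0,0,18,0,0,0,255,0,0,18,0,0,0,255]'
python3 m.py 4
```

```text
time: 20.6
position: [0.6211, -0.0928, 0.071]
tool_rot: [0.216, 0.976, -0.0, 0.001]
ft_force: [0.3, 0.0, 4.2]
grip_width: 0.0004
grip_force: 2.4
20.6 359.2 1935 359.1
20.65 359.2 1940 359.3
20.7 359.2 1935 359.5
20.75 359.3 1940 359.4
[ 0.62104936 -0.09278958  0.07094262] 20.8 [1.41386421 0.20942643 5.62687336]
```

The wheel has stopped about 1° from the middle of the gate and is held with about 5 N.

```bash
python3 -m crank '[0,0,0,0,0,0,255,0,0,0,0,0,0,255,0,0,0,0,0,0,255,0,0,0,0,0,0,255,0,0,0,0,0,0,255]' | grep -E "ft|pos"
python3 m.py 1; python3 -c "
from rig import robot
print(robot.hand_in())"
```

```text
position: [0.621, -0.0928, 0.0705]
ft_force: [1.5, -0.9, 5.6]
21.217 0.0 1970 358.9
[ 0.62104552 -0.0927753   0.07051723] 21.2667 [ 1.52913077 -0.89727885  5.5664994 ]
the job is handed in; nothing more can be done
None
```

I handed the job in at about 21 s with the wheel stopped within about 1° of the middle of the gate and held by the fingertip at about 5.6 N; it ran free past the gate well over twice first, on the second push, because the first went over the top of the pin without touching it.

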